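# Find a loaded spindle's heavy end and stand it in the cup

## Robot

A 6-joint arm with a two-finger parallel gripper is mounted at the origin on the work surface. World frame = base frame: x ahead of the robot, y to its left, z up, the work surface at z = 0. Lengths are in mm, angles in rad, forces in N, time in s.
With the tool pointing down it reaches from about 350 to 775 mm from the base axis. Payload 7.3 kg.
Tool frame: the origin (TCP) lies between the finger pads; the fingertips stand 14 mm ahead of it and the grasp point (between the pads) lies 5 mm behind it; y points along the fingers, z is the direction in which the jaws open and shut, and the axes are right-handed (so a half turn about y gives the same grasp; the last joint's range is limited). The gripper opens to 92 mm and grips with 3 to 60 N. Pads are 19 mm wide; open, the fingers measure 130 mm over their backs; the gripper's body (75 mm by 190 mm) begins 47 mm behind the grasp point.
Start: joints at [1.157, 0.342, 1.524, -0, 1.275, -0.146], TCP at [138.904, 506.309, 240.741] pointing down, gripper open.
Joint ranges: [-2.53, 2.53], [-0.77, 2.02], [0.04, 2.7], [-1, 4.14], [0.28, 2.66], [-3.11, 3.11]. Speed limits (rad/s): [2.57, 2.57, 3.14, 3.14, 3.14, 3.14].

## Interface

Orientations are given as [roll, pitch, yaw] about the fixed x, y, z axes, in that order (R = Rz(yaw) Ry(pitch) Rx(roll)).
In Python, from plant import bot, vision, order gives the robot as it stands.
- The arm moves only by the tool apply_moves, never from a script. Its argument "rows" is a list of rows, each a list of 3 entries, a list of its own where there are three numbers: the shift along the tool's x, y, z in cm, then the turn about the tool's y in rad, then the finger opening in cm, from 0 to 9.18. A call has 1 to 5 rows; each row is the pose to reach, as a shift and turn from the pose measured when the call began, along the tool's axes at that moment; what a row does not reach only later rows make up. A row lasts 1/8 s, in which the tool goes at most 62.5 mm and 10.7 degrees, less where a joint would pass 70% of its speed; a pose out of reach is approached as far as the arm can. A call with a gripper value outside its range is refused whole. The fingers move at their own pace and stop on an object; the grip force is fixed at half the most. Time passes only in rows, so rows that repeat a pose let the fingers close. It gives the time, the measured TCP pose, the force and the opening at its end, in the units of the state.
- bot.get_obs(): the state, without advancing time (a new reading comes with each control period).
- vision.capture(name): name is "side" or "top"; returns the picture (400x640x3 uint8, red, green, blue); there is no depth.
- vision.camera_info(name): a dict with "mtx" (3x3 intrinsics, pixels), "rvec" (rotation vector, rad) and "tvec" (3), from world to camera coordinates, as OpenCV has them. Camera axes: x right, y down, z forward; pixel columns grow to the right and rows downward; lengths in mm; the calibration is good to about 2 mm. A picture is of the moment at which its call begins. camera_info takes no time and is no camera call.
- order.close_job(): hands the job in, once; it reports no verdict.
The state is a dict: "time": time; "joint_positions": joint angles; "dq": joint speeds; "tau": joint torques, N m; "tool_pos": TCP position; "tcp_rot": TCP orientation; "contact_force": force on the tool from outside, world axes, zero at the start; "moment": the same for the moment, N m; "grip_width": finger opening in mm.
Only numpy, scipy, OpenCV 4.12 (cv2) and the standard library are available. Lean on these libraries where they do the work, as an engineer would, in place of code of your own. Each camera call takes 0.05 s, during which the arm holds its last target.

## Task

One of the turned spindles has a steel slug hidden in one end and hangs on a pivot in a plywood balancing yoke. Lift it by the block on top of the yoke, well clear of the bench, so that it balances and the heavy end swings down, then set it down gently in the round wooden cup so that it stands upright on the cup's floor, heavy end down, and let go. Leave the other, plain spindle where it stands.

Things in the scene. Friction and masses are not known exactly. Their poses are not given: they have to be found in the camera images.
- yoke: Loose plywood arch, 44 (x) by 66 (y) by 136 mm high, 50 g. Origin: centre of its underside; z up, y along the pivot pin, which is at z = 20 mm. Feet at y = +-29 mm, crossbar at z = 88 to 96 mm; on top, centred, a dark square grip block, 18 by 18 mm, z = 96 to 136 mm, sides along x and y. Starts upright on its feet on the bench, at any yaw, the spindle lying level under it.
- spindle: Pale turned spindle, 120 mm long, 40 mm across, ends 37 mm, about 200 g; ends look alike, but one hides a slug (centre of mass 20 to 30 mm off the middle). Origin: its middle, on the yoke's pin; z along its length, y along the pin. Turns on the pin with slight friction: lifted by the yoke 80 mm or more, its heavy end swings down by itself between the arms and settles in 2 s, 60 mm below the pin.
- cup: Shallow round cup of dark turned wood, fixed to the bench: 84 mm across, 33 mm high, hollow 64 mm across at its narrowest, inner floor 8 mm above its underside. Origin: centre of its underside, on the bench. With the spindle standing in it the pin is 68 mm and the yoke's underside 48 mm above the bench, clear of the rim.
- plain_spindle: Bystander: a plain spindle of the same shape without yoke or slug, 120 mm high, 40 mm across, standing upright and loose on the bench. Origin: centre of its underside, z up.
There are look-alikes about, which are no part of the job. There is more than one size of the yoke; the one meant has the size given above.

How it is judged (in metres and radians):
On the way:
1. the loaded spindle hangs clear of the bench from its yoke, heavy end down: its middle over 100 mm above the bench, within 15 degrees of upright (height (world z) of spindle above 0.1 m and angle between spindle's own z axis and vertical below 0.26 rad), for 0.3 s.
At the end, for the whole second after the job is handed in: The loaded spindle stands on the cup's floor, heavy end down, upright within 10 degrees, its middle within 20 mm of the cup's axis and 60 to 74 mm above its underside, at rest, the yoke released. The plain spindle still stands upright within 30 mm of where it was (angle between spindle's own z axis and vertical below 0.17 rad and horizontal distance between spindle and cup below 0.02 m and z of spindle in the frame of cup between 0.06 and 0.074 m and linear speed of spindle below 0.03 m/s and contact force between yoke and the fingers below 0.1 N and distance of plain_spindle from where it was at the start of the episode below 0.03 m and angle between plain_spindle's own z axis and vertical below 0.3 rad); the robot touches nothing.
It fails at once if the plain spindle is moved by more than 30 mm or tipped over (distance of plain_spindle from where it was at the start of the episode above 0.03 m or angle between plain_spindle's own z axis and vertical above 0.5 rad).
It fails at once if the loaded spindle is dropped into the cup (falls faster than 0.7 m/s, as from more than 25 mm, while not held) (horizontal distance between spindle and cup below 0.06 m and linear speed of spindle above 0.7 m/s and contact force between yoke and the fingers below 0.1 N).
It also fails if it takes over 54 s, if anything falls off the work surface, if the arm or the gripper's body presses on something with over 40 N, if the wrist force passes 120 N, or if a joint passes its speed limit or range.

## Working session

There is one attempt and no reset: what is moved stays moved. The work goes in short steps, Python scripts to look and compute and a tool call to move; the robot and the scene stay as the last step left them, time stands still between calls to the robot, and variables do not carry over. Pictures are saved under pics/ and viewed, and the job is handed in when it is done.

Besides the shell and the picture viewer there is one more tool, called after "Request:" by a JSON object that holds its "name" and its "arguments". apply_moves: Moves the arm, as the interface text tells. Its arguments: {"type":"object","properties":{"rows":{"type":"array","items":{"type":"array"}}},"required":["rows"]}

```bash
mkdir -p pics; ls; python3 - <<'E'
from plant import bot, vision, order
import cv2
for n in("side","top"):
    im=vision.capture(n); cv2.imwrite(f"pics/{n}0.png",im[:,:,::-1]); print(vision.camera_info(n))
print(bot.get_obs())
E
```

```text
pics
{'mtx': array([[451.78443334,   0.        , 316.02063375],
       [  0.        , 451.78443334, 207.06439734],
       [  0.        ,   0.        ,   1.        ]]), 'rvec': array([ 2.36083748, -0.50322414,  0.22194253]), 'tvec': array([-396.17555723,  181.98205874,  888.14661732])}
{'mtx': array([[374.90518183,   0.        , 316.23545634],
       [  0.        , 374.90518183, 197.77819842],
       [  0.        ,   0.        ,   1.        ]]), 'rvec': array([ 2.21443666, -2.14974812,  0.10710864]), 'tvec': array([  3.69255813, 444.60544663, 862.20155434])}
{'time': 0.1, 'joint_positions': array([ 1.15699169e+00,  3.42653856e-01,  1.52493543e+00,  3.48019129e-05,
        1.27542669e+00, -1.45996588e-01]), 'dq': array([ 1.88930927e-03, -8.90694888e-05, -2.85637611e-03, -7.81632597e-04,
       -2.07121082e-03, -9.79268212e-05]), 'tau': array([ 1.97992624e-03, -4.32007241e+01, -2.44697696e+01,  7.17865932e-02,
        5.26142854e-02, -7.31180671e-05]), 'tool_pos': array([138.74635612, 505.9639653 , 240.10917612]), 'tcp_rot': array([-1.57219966e+00,  2.39988193e-04, -2.67818372e-01]), 'contact_force': array([-0.158743  , -0.08470397,  0.09101113]), 'moment': array([-0.00267675,  0.04056456,  0.01243325]), 'grip_width': 92.03322490174187}
```

View pics/side0.png

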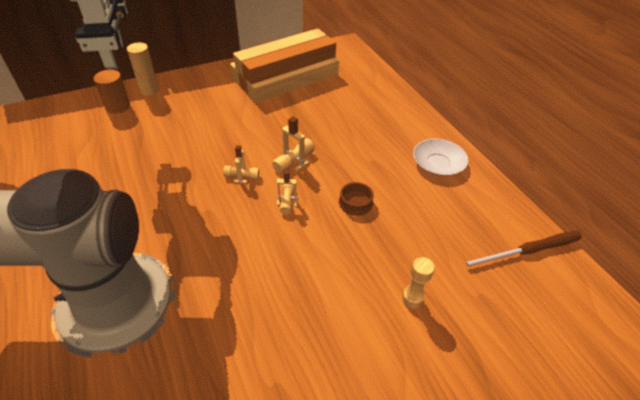

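View pics/top0.png

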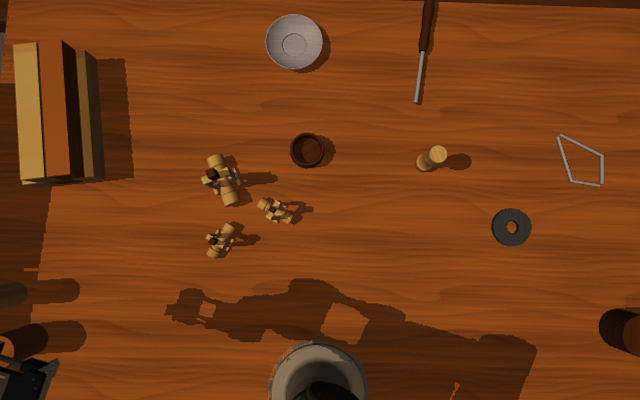

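Three yokes show: in the side view at (293,145), (240,170) and (287,190), and in the top view at (220,178), (220,240) and (275,210). The first looks largest. I'll check sizes in enlarged crops.

```bash
cat > h.py <<'E'
import numpy as np, cv2
from plant import bot, vision, order
def cam(n):
    i=vision.camera_info(n); R=cv2.Rodrigues(np.array(i['rvec'],float))[0]
    return np.array(i['mtx']),R,np.array(i['tvec'],float).reshape(3)
def plane(n,u,v,z):
    K,R,t=cam(n); d=R.T@np.linalg.solve(K,[u,v,1]); c=-R.T@t
    return (c+d*(z-c[2])/d[2]).round(1)
def proj(n,p):
    K,R,t=cam(n); q=K@(R@np.array(p,float)+t); return (q[:2]/q[2]).round(1)
def tri(us,ut):
    A=[];b=[]
    for n,u in(("side",us),("top",ut)):
        K,R,t=cam(n); P=K@np.c_[R,t]
        for k in(0,1):
            r=u[k]*P[2]-P[k]; A.append(r[:3]);b.append(-r[3])
    return np.linalg.lstsq(np.array(A),np.array(b),rcond=None)[0].round(1)
def crop(src,dst,x0,y0,x1,y1,s):
    im=cv2.imread(src)[y0:y1,x0:x1]
    im=cv2.resize(im,None,fx=s,fy=s,interpolation=cv2.INTER_CUBIC)
    for x in range((x0+9)//10*10,x1,10):
        cv2.putText(im,str(x),((x-x0)*s,8),0,.3,(255,255,255)); cv2.line(im,((x-x0)*s,10),((x-x0)*s,16),(255,255,255))
    for y in range((y0+9)//10*10,y1,10):
        cv2.putText(im,str(y),(0,(y-y0)*s+4),0,.3,(255,255,255)); cv2.line(im,(20,(y-y0)*s),(26,(y-y0)*s),(255,255,255))
    cv2.imwrite(dst,im)
E
python3 - <<'E'
from h import *
crop("pics/side0.png","pics/side0c.png",215,110,385,225,4+0)
crop("pics/top0.png","pics/top0c.png",195,125,335,265,4)
E
```

```text
(no output)
```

View pics/side0c.png

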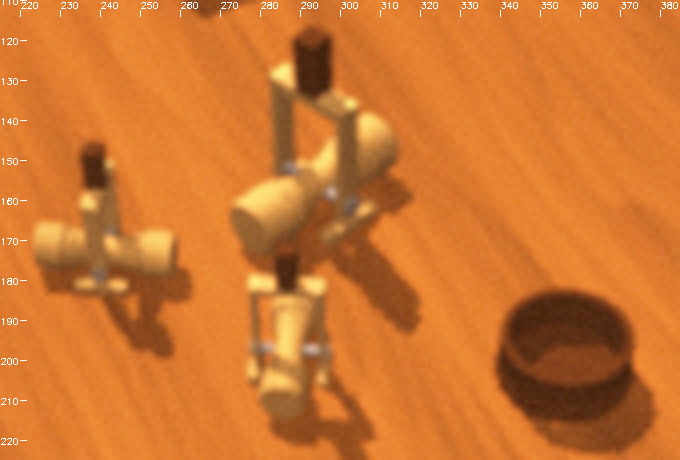

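View pics/top0c.png

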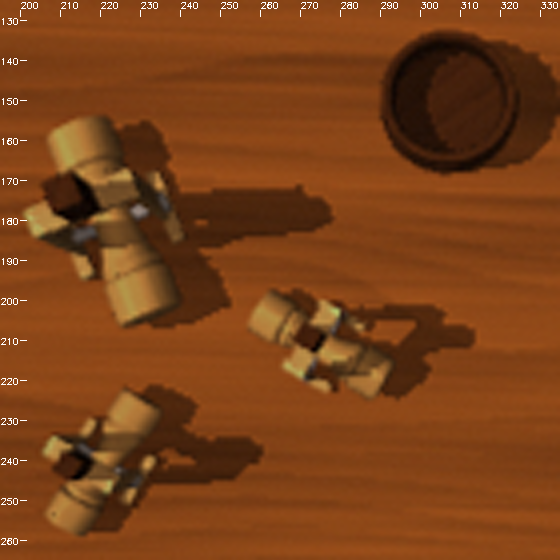

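```bash
python3 - <<'E'
from h import *
crop("pics/top0.png","pics/top0d.png",197,150,247,210,10)
print("blocktop big",tri((293.3,118.3),(211.5,173.5)))
print("block left small",tri((238.5,147),(212.5,241)),"mid",tri((287,174.5),(271.5,209.5)))
for n in("side","top"):
    K,R,t=cam(n);print(n,"cam at",(-R.T@t).round())
# cup rim centre z=33
print("cup",plane("top",307.3,149.5,33), plane("side",356.5,194.5,33))
print("cup rim width top",plane("top",290.5,149.5,33),plane("top",324.5,149.5,33))
print("plain",plane("top",438,154,120),plane("top",424,163,0))
E
```

```text
blocktop big [478.3 232.2 138.5]
block left small [339.8 234.6  94.8] mid [412.  113.   84.9]
side cam at [ 154. -580.  787.]
top cam at [368.  26. 897.]
cup [555.8  41.2  33. ] [555.3  37.6  33. ]
cup rim width top [554.6  80.5  33. ] [557.1   1.   33. ]
plain [ 536.  -236.4  120. ] [ 538.7 -242.7    0. ]
```

View pics/top0d.png

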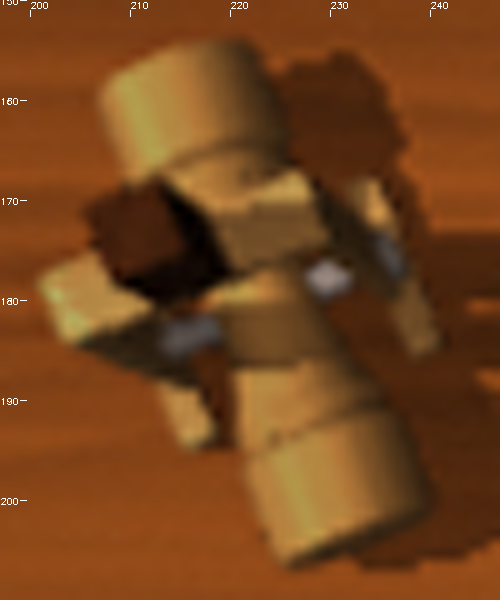

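The big yoke's block top triangulates to about 138 mm high (136 given), the small ones to 95 and 85 mm, so the yoke at top (212,174), side (293,118) is the one meant. Next I'll fit its yaw and position with a model overlay.

```bash
python3 - <<'E'
from h import *
a=plane("top",202.3,181,96);b=plane("top",227.8,170.2,96);print(a,b,np.linalg.norm(a-b),(a+b)/2,np.arctan2(*(b-a)[1::-1]))
def draw(src,dst,n,x,y,yaw,box,s):
    im=cv2.imread(src);x0,y0,x1,y1=box
    im=cv2.resize(im[y0:y1,x0:x1],None,fx=s,fy=s,interpolation=cv2.INTER_CUBIC)
    c,sn=np.cos(yaw),np.sin(yaw)
    def P(p):
        q=proj(n,[x+c*p[0]-sn*p[1],y+sn*p[0]+c*p[1],p[2]]);return ((q-[x0,y0]+.5)*s).astype(int).tolist()
    for hx,hy,z0,z1,col in((9,9,136,96,(0,255,0)),(22,33,0,0,(255,0,0)),(5,33,96,88,(0,255,255))):
        for z in(z0,z1):
            cv2.polylines(im,[np.array([P((i*hx,j*hy,z)) for i,j in((1,1),(1,-1),(-1,-1),(-1,1))])],True,col,1)
    cv2.line(im,P((0,-33,20)),P((0,33,20)),(255,255,255),1)
    cv2.imwrite(dst,im); return im
import sys
yaw=np.arctan2(*(b-a)[1::-1])-np.pi/2
m=(a+b)/2
i1=draw("pics/top0.png","pics/a.png","top",m[0],m[1],yaw,(197,150,247,210),8)
i2=draw("pics/side0.png","pics/b.png","side",m[0],m[1],yaw,(265,112,315,172),8)
cv2.imwrite("pics/fit.png",np.hstack([i1,i2]));print(m,yaw)
E
```

```text
[466.3 263.1  96. ] [491.4 209.7  96. ] 59.00483031074661 [478.85 236.4   96.  ] -1.1314047632522055
[478.85 236.4   96.  ] -2.702201090047102
```

View pics/fit.png

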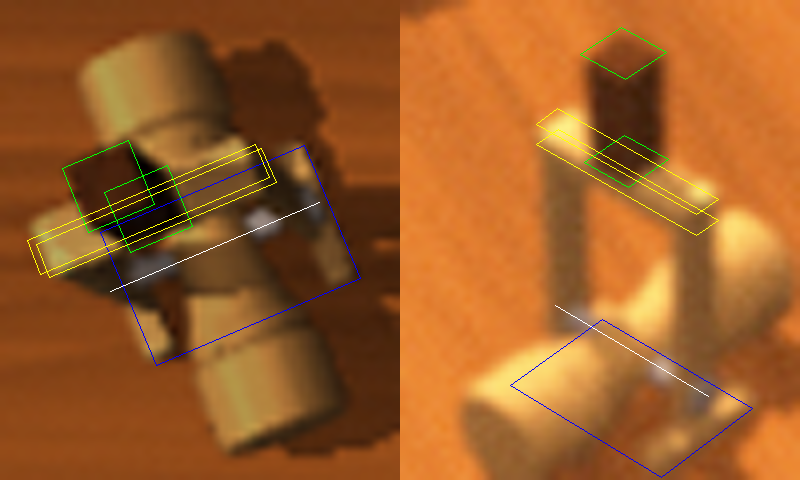

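```bash
cat >> h.py <<'E'
def go(x,y,z,yaw=None):
    o=bot.get_obs(); p=np.array(o['tool_pos']); r,pi,ya=o['tcp_rot']
    from scipy.spatial.transform import Rotation as Ro
    R=Ro.from_euler('xyz',[r,pi,ya]).as_matrix()
    d=R.T@(np.array([x,y,z])-p)/10
    t=0 if yaw is None else -(yaw-ya)
    print("at",p.round(1),"rpy",np.round([r,pi,ya],3),"shift cm",d.round(2),"turn",round(t,3),"w",round(o['grip_width'],1),"F",np.round(o['contact_force'],1),"t",o['time'])
E
python3 -c "
from h import *
go(478.5,234.5,220,-1.131)"
```

```text
at [138.7 506.  240.1] rpy [-1.572  0.    -0.268] shift cm [ 39.95   2.03 -17.18] turn 0.863 w 92.0 F [-0.2 -0.1  0.1] t 0.1
```

Request:
{"name": "apply_moves", "arguments": {"rows": [[[5, 0, -2.1], 0.16, 9], [[10, 0, -4.3], 0.32, 9], [[15, 0.5, -6.5], 0.5, 9], [[20, 1, -8.6], 0.66, 9], [[25, 1, -10.7], 0.8, 9]]}}

```text
time: 0.72
tool_pos: [352.4, 335.2, 229.7]
tcp_rot: [-1.573, -0.001, -1.073]
contact_force: [-0.0, 1.0, -0.3]
grip_width: 89.9
```

```bash
python3 -c "
from h import *
go(478.5,234.5,220,-1.131)"
```

```text
at [352.4 335.2 229.7] rpy [-1.573e+00 -1.000e-03 -1.073e+00] shift cm [14.87  0.97  6.27] turn 0.058 w 89.9 F [-0.   1.  -0.3] t 0.725
```

Request:
{"name": "apply_moves", "arguments": {"rows": [[[5, 0.4, 2.1], 0.03, 9], [[10, 0.8, 4.2], 0.06, 9], [[14.9, 1, 6.3], 0.06, 9], [[14.9, 1, 6.3], 0.06, 9], [[14.9, 1, 6.3], 0.06, 9]]}}

```text
time: 1.35
tool_pos: [478.4, 234.4, 219.2]
tcp_rot: [-1.574, -0.0, -1.133]
contact_force: [0.3, -0.6, 0.7]
grip_width: 90.0
```

```bash
python3 - <<'E'
from h import *
go(478.5,234.5,150,-1.131)
for n in("side","top"):
    cv2.imwrite(f"pics/{n}1.png",vision.capture(n)[:,:,::-1])
crop("pics/side1.png","pics/a.png",240,60,350,180,4)
crop("pics/top1.png","pics/b.png",150,100,250,220,4)
cv2.imwrite("pics/c1.png",np.hstack([cv2.imread("pics/a.png"),cv2.imread("pics/b.png")[:480]]))
E
```

```text
at [478.4 234.4 219.2] rpy [-1.574 -0.    -1.133] shift cm [-0.    6.92  0.04] turn -0.002 w 90.0 F [ 0.3 -0.6  0.7] t 1.35
```

View pics/c1.png

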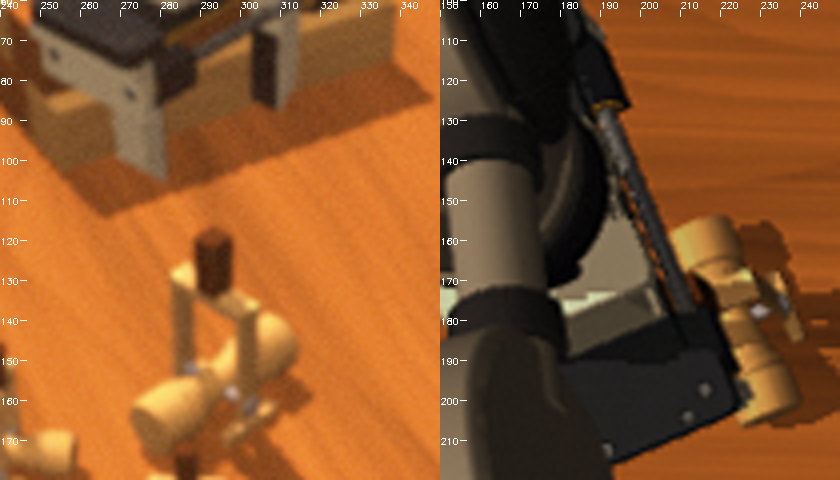

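The side view shows the open fingers, near (275,95) and (306,75), above and either side of the block at (293,120), aligned with it. I'll descend.

Request:
{"name": "apply_moves", "arguments": {"rows": [[[0, 3, 0], 0, 9], [[0, 6, 0], 0, 9], [[0, 8, 0], 0, 9], [[0, 9.5, 0], 0, 9], [[0, 10.2, 0], 0, 9]]}}

```text
time: 2.08
tool_pos: [477.2, 235.5, 117.1]
tcp_rot: [-1.574, -0.001, -1.13]
contact_force: [0.1, -0.1, 0.0]
grip_width: 89.7
```

```bash
python3 - <<'E'
from h import *
go(478.5,234.5,117,-1.131)
cv2.imwrite(f"pics/side2.png",vision.capture("side")[:,:,::-1])
crop("pics/side2.png","pics/c2.png",230,70,350,190,5)
E
```

```text
at [477.2 235.5 117.1] rpy [-1.574e+00 -1.000e-03 -1.130e+00] shift cm [0.15 0.01 0.08] turn 0.001 w 89.7 F [ 0.1 -0.1  0. ] t 2.075
```

View pics/c2.png

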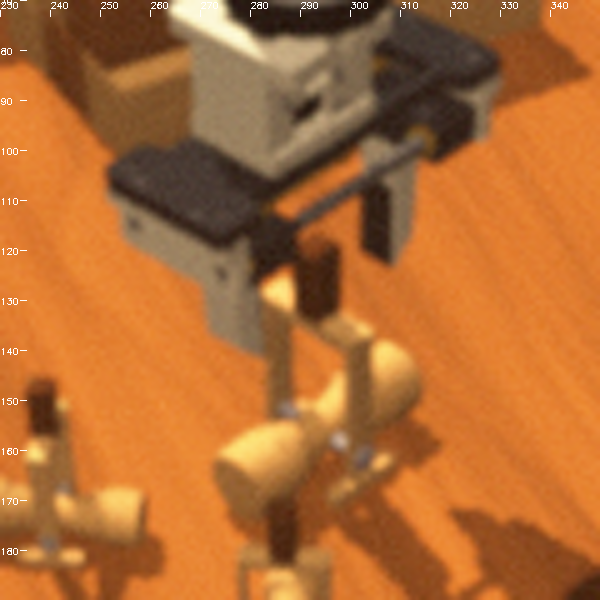

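The block, at (294,125), sits between the pads at about (282,128) and (303,113). Closing.

Request:
{"name": "apply_moves", "arguments": {"rows": [[[0, 0, 0], 0, 5], [[0, 0, 0], 0, 3], [[0, 0, 0], 0, 2.4], [[0, 0, 0], 0, 2], [[0, 0, 0], 0, 1]]}}

```text
time: 2.75
tool_pos: [477.1, 235.3, 116.8]
tcp_rot: [-1.575, -0.001, -1.131]
contact_force: [-0.6, 0.1, -0.2]
grip_width: 44.6
```

Request:
{"name": "apply_moves", "arguments": {"rows": [[[0, 0, 0], 0, 1], [[0, 0, 0], 0, 0.5], [[0, 0, 0], 0, 0.5], [[0, 0, 0], 0, 0.5], [[0, 0, 0], 0, 0.5]]}}

```text
time: 3.38
tool_pos: [477.2, 235.3, 116.8]
tcp_rot: [-1.574, -0.001, -1.131]
contact_force: [1.1, -0.2, -0.6]
grip_width: 17.7
```

Request:
{"name": "apply_moves", "arguments": {"rows": [[[0, -0.5, 0], 0, 0.5], [[0, -1.5, 0], 0, 0.5], [[0, -3, 0], 0, 0.5], [[0, -5, 0], 0, 0.5], [[0, -7, 0], 0, 0.5]]}}

```text
time: 4.0
tool_pos: [477.3, 235.4, 188.3]
tcp_rot: [-1.574, -0.001, -1.13]
contact_force: [-0.0, 0.0, -1.7]
grip_width: 17.6
```

Request:
{"name": "apply_moves", "arguments": {"rows": [[[0, -2, 0], 0, 0.5], [[0, -4, 0], 0, 0.5], [[0, -6, 0], 0, 0.5], [[0, -7, 0], 0, 0.5], [[0, -7.5, 0], 0, 0.5]]}}

```text
time: 4.62
tool_pos: [477.4, 235.6, 264.0]
tcp_rot: [-1.573, -0.001, -1.13]
contact_force: [0.2, 0.8, -3.2]
grip_width: 17.8
```

Request:
{"name": "apply_moves", "arguments": {"rows": [[[0, 0, 0], 0, 0.5], [[0, 0, 0], 0, 0.5], [[0, 0, 0], 0, 0.5], [[0, 0, 0], 0, 0.5], [[0, 0, 0], 0, 0.5]]}}

```text
time: 5.25
tool_pos: [477.4, 235.5, 263.9]
tcp_rot: [-1.574, -0.001, -1.131]
contact_force: [0.6, -0.3, -2.9]
grip_width: 17.5
```

Request:
{"name": "apply_moves", "arguments": {"rows": [[[0, 0, 0], 0, 0.5], [[0, 0, 0], 0, 0.5], [[0, 0, 0], 0, 0.5], [[0, 0, 0], 0, 0.5], [[0, 0, 0], 0, 0.5]]}}

```text
time: 5.88
tool_pos: [477.4, 235.5, 263.9]
tcp_rot: [-1.574, -0.001, -1.13]
contact_force: [0.6, -0.2, -2.9]
grip_width: 18.2
```

Request:
{"name": "apply_moves", "arguments": {"rows": [[[0, 0, 0], 0, 0.5], [[0, 0, 0], 0, 0.5], [[0, 0, 0], 0, 0.5], [[0, 0, 0], 0, 0.5], [[0, 0, 0], 0, 0.5]]}}

```text
time: 6.5
tool_pos: [477.4, 235.5, 263.9]
tcp_rot: [-1.574, -0.001, -1.13]
contact_force: [-0.4, 0.2, -1.9]
grip_width: 17.5
```

```bash
python3 - <<'E'
from h import *
go(555.5,39.5,260)
cv2.imwrite(f"pics/side3.png",vision.capture("side")[:,:,::-1])
crop("pics/side3.png","pics/c3.png",230,20,390,220,3)
E
```

```text
at [477.4 235.5 263.9] rpy [-1.574e+00 -1.000e-03 -1.130e+00] shift cm [21.06  0.4  -1.29] turn 0 w 17.5 F [-0.4  0.2 -1.9] t 6.5
```

View pics/c3.png

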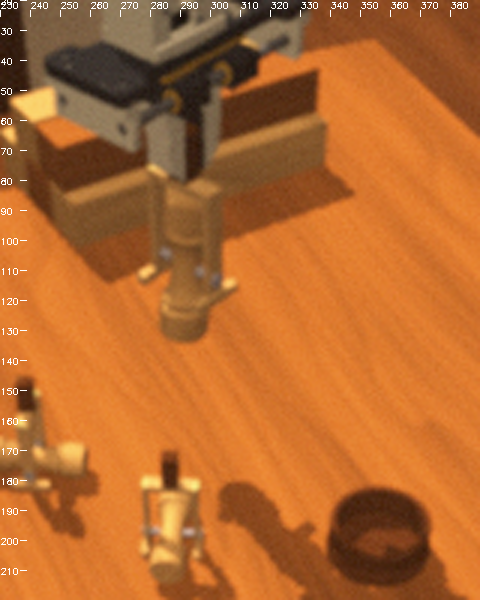

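The loaded spindle hangs upright below the yoke, its bottom at about (291,130) in the side view and well clear of the bench. I'll check the hang and the cup centre by overlay, then carry it over gently.

```bash
python3 - <<'E'
from h import *
print("pred bottom centre",proj("side",[477.4,235.5,107]),"pin",proj("side",[477.4,235.5,167]))
ims=[]
for n,src,box in(("side","pics/side0.png",(330,165,385,230)),("top","pics/top0.png",(280,120,335,185))):
    x0,y0,x1,y1=box;s=7
    im=cv2.resize(cv2.imread(src)[y0:y1,x0:x1],None,fx=s,fy=s,interpolation=cv2.INTER_CUBIC)
    for r,z in((42,33),(42,0),(32,33)):
        pts=[((proj(n,[555.5+r*np.cos(a),39.5+r*np.sin(a),z])-[x0,y0]+.5)*s).astype(int) for a in np.linspace(0,6.283,60)]
        cv2.polylines(im,[np.array(pts)],True,(0,255,0),1)
    ims.append(im)
cv2.imwrite("pics/cup.png",np.hstack(ims))
E
```

```text
pred bottom centre [292.3 128.3] pin [291.8 107.6]
```

View pics/cup.png

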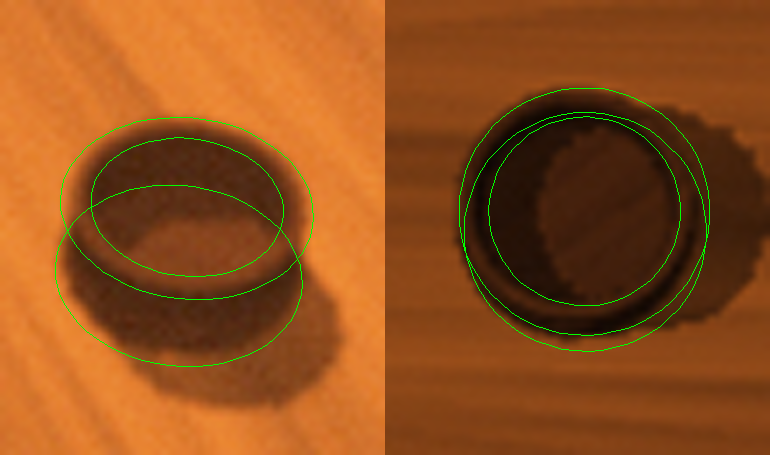

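The cup model overlays both views within about 2 mm (centre 555.5, 39.5), and the hanging spindle's predicted bottom of (292,128) agrees with the picture. Carrying over.

Request:
{"name": "apply_moves", "arguments": {"rows": [[[0.5, 0, 0], 0, 0.5], [[1.5, 0, 0], 0, 0.5], [[3, 0, -0.2], 0, 0.5], [[5, 0, -0.3], 0, 0.5], [[7, 0, -0.4], 0, 0.5]]}}

```text
time: 7.18
tool_pos: [504.1, 169.0, 263.9]
tcp_rot: [-1.574, -0.001, -1.131]
contact_force: [0.5, -0.6, -3.0]
grip_width: 17.8
```

Request:
{"name": "apply_moves", "arguments": {"rows": [[[2, 0, -0.1], 0, 0.5], [[4, 0, -0.2], 0, 0.5], [[6, 0, -0.3], 0, 0.5], [[8, 0, -0.5], 0, 0.5], [[10, 0, -0.6], 0, 0.5]]}}

```text
time: 7.8
tool_pos: [541.7, 74.7, 264.0]
tcp_rot: [-1.574, -0.001, -1.131]
contact_force: [0.3, 0.3, -2.7]
grip_width: 17.5
```

```bash
python3 -c "
from h import *
go(555.5,39.5,240,-1.13)"
```

```text
at [541.7  74.7 264. ] rpy [-1.574e+00 -1.000e-03 -1.131e+00] shift cm [ 3.77  2.41 -0.24] turn -0.001 w 17.5 F [ 0.3  0.3 -2.7] t 7.8
```

Request:
{"name": "apply_moves", "arguments": {"rows": [[[1.5, 0, -0.1], 0, 0.5], [[2.6, 0.3, -0.2], 0, 0.5], [[3.4, 0.8, -0.2], 0, 0.5], [[3.8, 1.6, -0.2], 0, 0.5], [[3.8, 2.4, -0.2], 0, 0.5]]}}

```text
time: 8.43
tool_pos: [555.9, 39.5, 239.3]
tcp_rot: [-1.574, -0.0, -1.131]
contact_force: [-0.9, 0.1, -3.1]
grip_width: 17.9
```

Request:
{"name": "apply_moves", "arguments": {"rows": [[[0, 0.5, 0], 0, 0.5], [[0, 0.8, 0], 0, 0.5], [[0, 1, 0], 0, 0.5], [[0, 1, 0], 0, 0.5], [[0, 1, 0], 0, 0.5]]}}

```text
time: 9.05
tool_pos: [555.9, 39.5, 229.5]
tcp_rot: [-1.574, -0.001, -1.131]
contact_force: [-0.1, 0.5, -2.1]
grip_width: 17.7
```

Request:
{"name": "apply_moves", "arguments": {"rows": [[[0, 0, 0], 0, 0.5], [[0, 0, 0], 0, 0.5], [[0, 0, 0], 0, 0.5], [[0, 0, 0], 0, 0.5], [[0, 0, 0], 0, 0.5]]}}

```text
time: 9.68
tool_pos: [555.9, 39.5, 229.5]
tcp_rot: [-1.574, -0.001, -1.131]
contact_force: [0.5, -0.3, -2.2]
grip_width: 17.6
```

Request:
{"name": "apply_moves", "arguments": {"rows": [[[0, 0, 0], 0, 0.5], [[0, 0, 0], 0, 0.5], [[0, 0, 0], 0, 0.5], [[0, 0, 0], 0, 0.5], [[0, 0, 0], 0, 0.5]]}}

```text
time: 10.3
tool_pos: [555.9, 39.5, 229.5]
tcp_rot: [-1.574, -0.001, -1.131]
contact_force: [0.5, 1.0, -2.3]
grip_width: 17.8
```

```bash
python3 - <<'E'
from h import *
go(555.5,39.5,165,-1.13)
cv2.imwrite(f"pics/side4.png",vision.capture("side")[:,:,::-1])
crop("pics/side4.png","pics/c4.png",290,80,410,230,4)
E
```

```text
at [555.9  39.5 229.5] rpy [-1.574e+00 -1.000e-03 -1.131e+00] shift cm [-0.02  6.45 -0.02] turn -0.001 w 17.8 F [ 0.5  1.  -2.3] t 10.3
```

View pics/c4.png

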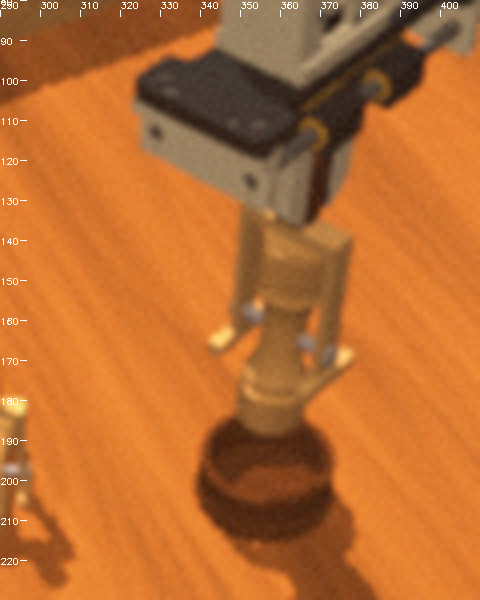

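The spindle hangs upright and still, its bottom at (357,186), above the cup at (356,195). Lowering gently; I expect contact at TCP z ≈ 165.

Request:
{"name": "apply_moves", "arguments": {"rows": [[[0, 0.7, 0], 0, 0.5], [[0, 1.5, 0], 0, 0.5], [[0, 2.3, 0], 0, 0.5], [[0, 3.1, 0], 0, 0.5], [[0, 3.8, 0], 0, 0.5]]}}

```text
time: 10.98
tool_pos: [555.8, 39.4, 190.8]
tcp_rot: [-1.574, -0.0, -1.131]
contact_force: [-0.0, 1.0, -2.2]
grip_width: 18.1
```

Request:
{"name": "apply_moves", "arguments": {"rows": [[[0, 0.5, 0], 0, 0.5], [[0, 1, 0], 0, 0.5], [[0, 1.4, 0], 0, 0.5], [[0, 1.7, 0], 0, 0.5], [[0, 2, 0], 0, 0.5]]}}

```text
time: 11.6
tool_pos: [555.8, 39.4, 170.7]
tcp_rot: [-1.574, -0.001, -1.131]
contact_force: [0.9, 0.1, -1.8]
grip_width: 17.7
```

Request:
{"name": "apply_moves", "arguments": {"rows": [[[0, 0.1, 0], 0, 0.5], [[0, 0.2, 0], 0, 0.5], [[0, 0.3, 0], 0, 0.5], [[0, 0.4, 0], 0, 0.5], [[0, 0.4, 0], 0, 0.5]]}}

```text
time: 12.22
tool_pos: [555.7, 39.4, 166.7]
tcp_rot: [-1.574, -0.0, -1.131]
contact_force: [0.2, -0.1, -2.8]
grip_width: 17.9
```

```bash
python3 -c "
from h import *
go(555.5,39.5,165,-1.13)"
```

```text
at [555.7  39.4 166.7] rpy [-1.574 -0.    -1.131] shift cm [-0.02  0.17 -0.02] turn -0.001 w 17.9 F [ 0.2 -0.1 -2.8] t 12.225
```

Request:
{"name": "apply_moves", "arguments": {"rows": [[[0, 0.05, 0], 0, 0.5], [[0, 0.1, 0], 0, 0.5], [[0, 0.15, 0], 0, 0.5], [[0, 0.2, 0], 0, 0.5], [[0, 0.2, 0], 0, 0.5]]}}

```text
time: 12.85
tool_pos: [556.0, 39.4, 165.6]
tcp_rot: [-1.573, -0.001, -1.131]
contact_force: [-2.0, -0.2, 5.8]
grip_width: 18.0
```

Contact is felt (the force rose from -2.8 to +5.8 N) at the expected height of 165.6. I'll ease the press a little, then open.

Request:
{"name": "apply_moves", "arguments": {"rows": [[[0, -0.04, 0], 0, 0.5], [[0, -0.04, 0], 0, 0.5], [[0, -0.04, 0], 0, 0.5]]}}

```text
time: 13.22
tool_pos: [556.0, 39.3, 165.8]
tcp_rot: [-1.573, -0.001, -1.131]
contact_force: [0.0, 0.7, -1.9]
grip_width: 17.6
```

```bash
python3 - <<'E'
from h import *
go(555.5,39.5,165,-1.13)
cv2.imwrite(f"pics/side5.png",vision.capture("side")[:,:,::-1])
crop("pics/side5.png","pics/c5.png",290,80,410,230,4)
E
```

```text
at [556.   39.3 165.8] rpy [-1.573e+00 -1.000e-03 -1.131e+00] shift cm [-0.03  0.08 -0.03] turn -0.001 w 17.6 F [ 0.   0.7 -1.9] t 13.225
```

View pics/c5.png

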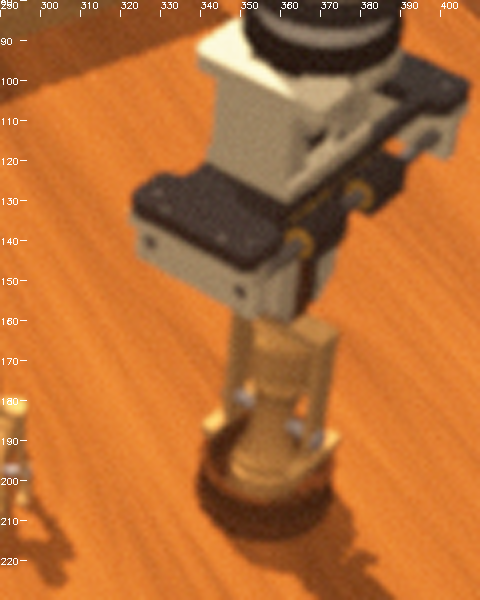

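The spindle is upright inside the cup, its bottom near (355,198), and the yoke's feet are above the rim. Releasing.

Request:
{"name": "apply_moves", "arguments": {"rows": [[[0, 0, 0], 0, 3], [[0, 0, 0], 0, 6], [[0, 0, 0], 0, 9], [[0, 0, 0], 0, 9], [[0, 0, 0], 0, 9]]}}

```text
time: 13.9
tool_pos: [556.0, 39.3, 165.9]
tcp_rot: [-1.573, -0.001, -1.131]
contact_force: [-0.8, -0.8, 0.1]
grip_width: 63.2
```

```bash
python3 - <<'E'
from h import *
go(555.5,39.5,265,-1.13)
cv2.imwrite(f"pics/side6.png",vision.capture("side")[:,:,::-1])
crop("pics/side6.png","pics/c6.png",290,80,410,230,4)
E
```

```text
at [556.   39.3 165.9] rpy [-1.573e+00 -1.000e-03 -1.131e+00] shift cm [-0.02 -9.91 -0.06] turn -0.001 w 63.2 F [-0.8 -0.8  0.1] t 13.9
```

View pics/c6.png

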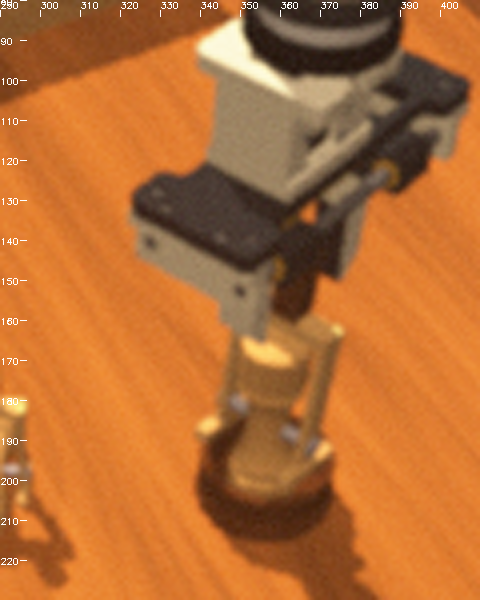

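The yoke leans a little now it is free; the spindle stays upright with its top at (357,168). I'll finish opening, check, and retreat straight up.

Request:
{"name": "apply_moves", "arguments": {"rows": [[[0, 0, 0], 0, 9.1], [[0, 0, 0], 0, 9.1], [[0, 0, 0], 0, 9.1]]}}

```text
time: 14.32
tool_pos: [556.0, 39.4, 165.9]
tcp_rot: [-1.573, -0.001, -1.131]
contact_force: [-0.0, -0.5, -0.2]
grip_width: 90.4
```

```bash
python3 - <<'E'
from h import *
go(555.5,39.5,265,-1.13)
cv2.imwrite(f"pics/side7.png",vision.capture("side")[:,:,::-1])
crop("pics/side7.png","pics/c7.png",290,80,410,230,4)
E
```

```text
at [556.   39.4 165.9] rpy [-1.573e+00 -1.000e-03 -1.131e+00] shift cm [-0.02 -9.91 -0.06] turn -0.001 w 90.4 F [-0.  -0.5 -0.2] t 14.325
```

View pics/c7.png

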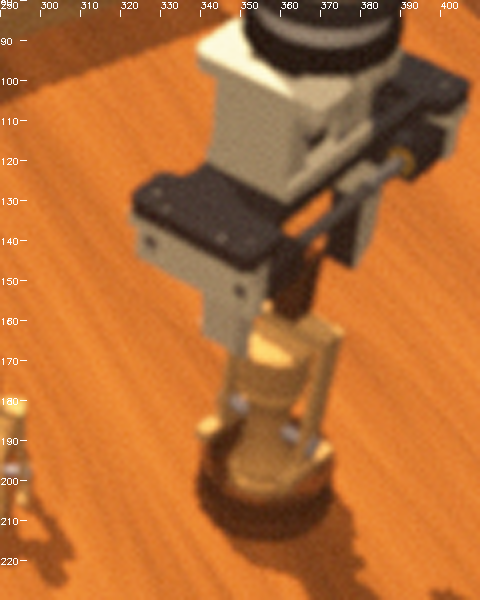

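The yoke rests still, leaning slightly, its block at (361,152) clear of both fingers. Going up.

Request:
{"name": "apply_moves", "arguments": {"rows": [[[0, -1, 0], 0, 9.1], [[0, -3, 0], 0, 9.1], [[0, -5, 0], 0, 9.1], [[0, -8, 0], 0, 9.1], [[0, -11, 0], 0, 9.1]]}}

```text
time: 15.0
tool_pos: [556.1, 39.6, 277.5]
tcp_rot: [-1.573, -0.001, -1.131]
contact_force: [0.4, 0.0, 1.1]
grip_width: 91.4
```

Request:
{"name": "apply_moves", "arguments": {"rows": [[[-4, -2, 0], 0, 9.1], [[-9, -2, 0], 0, 9.1], [[-14, -2, 0], 0, 9.1], [[-18, -2, 0], 0, 9.1], [[-18, -2, 0], 0, 9.1]]}}

```text
time: 15.62
tool_pos: [478.3, 204.6, 298.3]
tcp_rot: [-1.571, -0.001, -1.127]
contact_force: [-0.0, -1.1, 0.0]
grip_width: 90.8
```

Request:
{"name": "apply_moves", "arguments": {"rows": [[[0, 0, 0], 0, 9.1], [[0, 0, 0], 0, 9.1], [[0, 0, 0], 0, 9.1], [[0, 0, 0], 0, 9.1], [[0, 0, 0], 0, 9.1]]}}

```text
time: 16.25
tool_pos: [478.5, 204.3, 298.2]
tcp_rot: [-1.572, -0.001, -1.127]
contact_force: [0.0, 0.0, -0.4]
grip_width: 91.2
```

```bash
python3 - <<'E'
from h import *
go(555.5,39.5,265,-1.13)
for n in("side","top"):
    cv2.imwrite(f"pics/{n}8.png",vision.capture(n)[:,:,::-1])
crop("pics/side8.png","pics/a.png",310,120,400,220,4)
crop("pics/top8.png","pics/b.png",265,95,355,195,4)
cv2.imwrite("pics/c8.png",np.hstack([cv2.imread("pics/a.png"),cv2.imread("pics/b.png")]))
for z in(8,128): print(z,proj("side",[555.5,39.5,z]),proj("top",[555.5,39.5,z]))
d=cv2.absdiff(cv2.imread("pics/side8.png")[240:320,390:450],cv2.imread("pics/side0.png")[240:320,390:450]);print("plain diff",d.mean())
E
```

```text
at [478.5 204.3 298.2] rpy [-1.572e+00 -1.000e-03 -1.127e+00] shift cm [18.18  3.34 -0.11] turn 0.003 w 91.2 F [ 0.   0.  -0.4] t 16.25
8 [355.3 201.3] [308.1 151.9]
128 [360.  163.5] [307.6 139.9]
plain diff 22.204027777777778
```

View pics/c8.png

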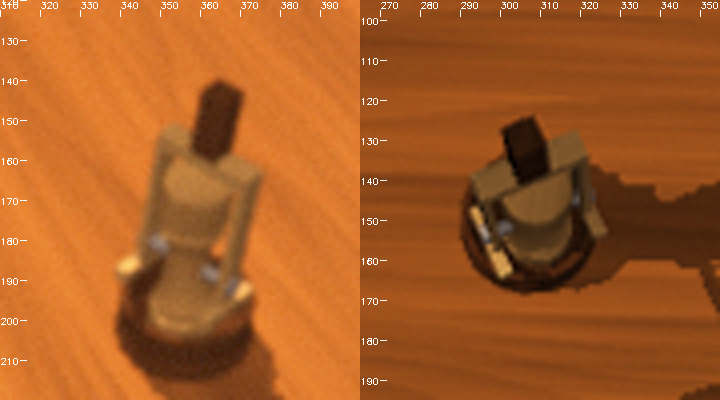

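View pics/side8.png

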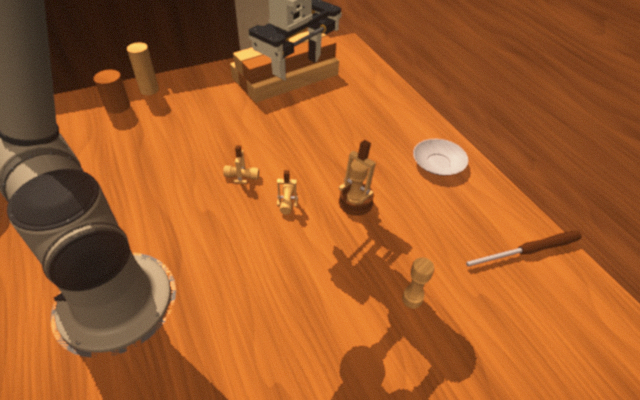

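The spindle stands in the cup: top near side (360,165) and top-view (308,141), against predictions for an upright spindle of (360,163.5) and (307.6,140). The yoke leans free against it. The plain spindle at (422,268)/(413,297) is unchanged, and the picture difference there is the arm's shadow. One stillness check, then hand in.

Request:
{"name": "apply_moves", "arguments": {"rows": [[[0, 0, 0], 0, 9.1], [[0, 0, 0], 0, 9.1], [[0, 0, 0], 0, 9.1], [[0, 0, 0], 0, 9.1], [[0, 0, 0], 0, 9.1]]}}

```text
time: 16.98
tool_pos: [478.4, 204.5, 298.2]
tcp_rot: [-1.572, -0.001, -1.127]
contact_force: [-0.2, -0.2, 0.4]
grip_width: 91.1
```

```bash
python3 - <<'E'
from h import *
a=cv2.imread("pics/side8.png");b=vision.capture("side")[:,:,::-1]
d=cv2.absdiff(a,np.ascontiguousarray(b))
print("cup area",d[120:220,320:400].mean(),d[120:220,320:400].max(),"bg",d[300:400,200:300].mean(),d[300:400,200:300].max())
print(bot.get_obs()['time']); order.close_job()
E
```

```text
cup area 2.654916666666667 19 bg 2.6443666666666665 16
17.025
the job is handed in; nothing more can be done
```

I set the loaded spindle down in the cup, standing upright, then let go and handed the job in at about 17 s; it reports no verdict.

- **Which yoke:** I took the large one. Its block top measured about 138 mm high against 136 given, while the two look-alikes measured about 95 and 85 mm.
- **Lift:** I gripped the block (17.7 mm between the fingers, 18 given) and raised it until the spindle's middle was about 167 mm above the bench. After two seconds it hung upright.
- **Placing:** I lowered it slowly into the cup. The force rose to +5.8 N at a tool height of 165.6 mm, against 165 expected. I eased the press, let go and moved the arm well clear.
- **Last checks:** The spindle's top is within about 2 pixels of where an upright spindle at the cup's centre would show in both views. Nothing in the cup area moved between two pictures 0.7 s apart, beyond image noise. The fingers touch nothing.
- **Disagreements:**
  - The two cameras put the cup's centre about 3.6 mm apart in y, so I used the mean.
  - The freed yoke leans a little but stays still.
  - A picture-difference check on the plain spindle came out high. I put that down to the arm's shadow, since by eye it stands where it was.

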